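# Dress a spindle-moulder arbor: cutter, collar, guide ring, keyed cap

### The job

Dress the moulder spindle that stands upright in its stand: thread onto it, in this order, the two-knife cutter head, the tall spacing collar (it keeps the guide ring clear of the knives) and the bearing guide ring, each lowered (not dropped) until it lies flat on the one below, and last the keyed cap, with the tongue under it fully down in the slot across the spindle's nose so that the cap lies flush on the guide ring. The cap is now parked on a shorter spare collar, which is not used. Hold the cutter head by its flat sides and never touch its knives with the fingers, and leave the other things on the table where they are.

Things in the scene. Friction and masses are not known exactly. Their poses are not given: they have to be found in the camera images.
- spindle_stand: Grey round cast foot, 116 mm across, with a boss that carries an upright steel spindle; heavy, does not move. Origin at the centre of its underside, on the table; z up. A flange 64 mm across, its top 36 mm above the table, is the seat of the stack; the 30 mm thick spindle rises from it. The slot across the spindle's nose runs along this body's x axis.
- spindle_seat (a point): Centre of the flange's top, on the spindle axis, 36 mm above the table: where the underside of the first layer comes to lie. Axes as spindle_stand.
- spindle_nose (a point): Top of the spindle, on its axis, 58 mm above the flange (94 mm above the table). The nose tapers from 30 to 23 mm across over its last 5 mm. A slot 12 mm wide and 12 mm deep is cut right across it, along x. Axes as spindle_stand.
- cutter_head: Two-knife cutter head lying flat: an aluminium bar-shaped body 116 mm long (along its x) with round ends and two long parallel flat sides, 62 mm apart (the flats face its +y and -y), 28 mm thick, bored 33 mm through the centre along z. 0.6 kg, give or take a fifth. Origin at the centre of the bore on the underside. Grasp across the 62 mm flats at mid-length.
- cutter_knives: The two sharp steel knives in the rounded ends of the cutter head, reaching 63 mm from its centre near its +x and -x ends; fixed to it, same origin and axes as cutter_head.
- tall_collar: Plain dark steel spacing collar lying flat: 60 mm outer diameter, 20 mm tall, bored 33 mm. Origin at the centre of the bore on the underside.
- guide_ring: Ball-bearing guide ring lying flat: 70 mm outer diameter, 16 mm tall, bored 33 mm, bright outer and inner ring with a black seal between. Origin at the centre of the bore on the underside.
- short_collar: Spare spacing collar, dark steel, 60 mm outer diameter, only 15 mm tall, bored 33 mm; it lies on the table under the keyed cap and is not used. Origin at the centre of the bore on the underside.
- keyed_cap: Steel cap parked on the short collar: a disc 60 mm across, 8 mm thick; origin at the centre of the disc's underside. Boss on top (z = 8 to 30 mm), 52 mm long along x, its two flats, 36 mm apart, facing +y and -y. Tongue under the disc (z = 0 to -13 mm, now in the collar's bore), along x like the flats: 9 mm wide, 28 mm long, foot tapered to 6 by 23 mm. 0.3 kg.
- work_piece: Planed length of wood lying flat between the parts, 290 (its x) x 27 x 39 mm high; loose, to be left alone. Origin at the centre of its underside.
- mallet: Beech mallet standing on its head, 58 x 110 (its y) mm, handle upright, 294 mm tall in all; loose, to be left alone. Origin at the centre of its underside.
- sanding_block: Sanding block, 64 x 108 (its y) x 34 mm high; loose, to be left alone. Origin at the centre of its underside.
- wax_tin: Round tin, 78 mm across, 36 mm high; loose, to be left alone. Origin at the centre of its underside.
- caliper: Slide caliper lying flat in front, 72 x 200 (its y) x 9 mm; loose, to be left alone. Origin at the centre of its underside.
Things that resemble listed ones, but are neither listed nor needed, are in the scene too. What is shaped like the tall_collar but orange is not meant.

How it is judged:
By the outcome, as a careful person would: the job done as asked, in the order asked, and still so for the second after the job is handed in, with the robot touching nothing.
It also fails if it takes over 72 s, if anything falls off the work surface, if the arm or the gripper's body presses on something with over 40 N, if the wrist force passes 120 N, or if a joint passes its speed limit or range.

### The arm

A 6-joint arm with a two-finger parallel gripper is mounted at the origin on a cart in front of the work surface, level with it; the furniture and walls round the work are solid. World frame = base frame: x ahead of the robot, y to its left, z up, the work surface at z = 0. Lengths are in mm, angles in rad, forces in N, time in s.
With the tool pointing down it reaches from about 350 to 975 mm from the base axis. Payload 7.1 kg.
Tool frame: the origin (TCP) lies midway between the tips of the shut fingers; the grasp point (between the pads) lies 19 mm behind it; z points along the fingers, y is the line along which they close (so a half turn about z gives the same grasp; the last joint's range is limited). The gripper opens to 88 mm and grips with 3 to 60 N. Pads are 20 mm wide; open, the fingers measure 115 mm over their backs; the gripper's body (75 mm by 178 mm) begins 61 mm behind the grasp point.
Start: joints at [-0.019, 0.423, 1.63, -0, 1.089, -0.019], TCP at [624.984, 0.026, 222.675] pointing down, gripper open.
Joint ranges: [-3, 3], [-0.9, 2.11], [0.09, 2.58], [-1.31, 4.45], [0.11, 2.69], [-2.54, 2.54]. Speed limits (rad/s): [2.39, 2.39, 3.01, 3.14, 3.14, 3.14].

### API

Orientations are given as a rotation vector (axis times angle).
In Python, from workcell import ctrl gives the robot as it stands. The module is installed in compiled form; this text tells all that it offers.
- The arm moves only by the tool servo_tool, never from a script. Its argument "increments" is a list of rows, each a list of 7 numbers: the shift along the world's x, y, z in cm, then the turn, a rotation vector about the world's x, y, z in degrees, then the opening, from -1 (shut) to 1 (fully open). A call has 1 to 20 rows; each row is the pose to reach, as a shift and turn from the pose commanded when the call began; what a row does not reach only later rows make up. A row lasts 1/12 s, in which the tool goes at most 41.7 mm and 7.16 degrees, less where a joint would pass 70% of its speed; a pose out of reach is approached as far as the arm can. A call with a gripper value outside its range is refused whole. The fingers move at their own pace and stop on an object; the grip force is fixed at half the most. Time passes only in rows, so rows that repeat a pose let the fingers close. It gives the time, the measured TCP pose, the force, the opening and the grip force at its end, in the units of the state.
- ctrl.get_obs(): the state, without advancing time (a new reading comes with each control period).
- ctrl.get_image(name): name is "scene" or "side" or "wrist"; returns a dict with "image" (420x560x3 uint8, red, green, blue), "fx", "fy", "cx", "cy" (pixels), "extrinsics" (4x4, takes a point from camera to world coordinates); the wrist camera has in their place "tool_from_camera" (4x4, takes a point from camera to tool coordinates, whose origin is the TCP and whose axes are the flange's). Camera axes: x right, y up, looking along -z (the intrinsics and any distortion apply to the point x, -y, -z); pixel columns grow to the right and rows downward; lengths in mm; the calibration is good to about 2 mm. A picture is of the moment at which its call begins: read the wrist's pose just before it. There is no depth.
- ctrl.close_job(): hands the job in; it is judged then, once.
The state is a dict: "t": time; "qpos": joint angles; "qvel": joint speeds; "joint_torque": joint torques, N m; "ee_pos": TCP position; "orientation": TCP orientation; "ft_force": force on the tool from outside, world axes, zero at the start; "moment": the same for the moment, N m; "width": finger opening in mm; "grasp_force": force on a finger pad.
Only numpy, scipy, OpenCV 4.12 (cv2) and the standard library are available. Lean on these libraries where they do the work, as an engineer would, in place of code of your own. Each camera call takes 0.05 s, during which the arm holds its last target. There are 200 camera calls.

## Working session

There is one attempt and no reset: what is moved stays moved. The work goes in short steps, Python scripts to look and compute and a tool call to move; the robot and the scene stay as the last step left them, time stands still between calls to the robot, and variables do not carry over. Pictures are saved under pics/ and viewed, at most 10 in all, crops included, and the job is handed in when it is done.

Besides the shell and the picture viewer there is one more tool, called after "Emit:" by a JSON object that holds its "method" and its "body", one argument or row to a line. servo_tool: Moves the arm, as the interface text tells. Its arguments: {"type":"object","properties":{"increments":{"type":"array","items":{"type":"array","items":{"type":"number"}}}},"required":["increments"]}

```bash
mkdir -p pics
cat > h.py <<'E'
import numpy as np, cv2
from scipy.spatial.transform import Rotation as R
from workcell import ctrl
def grab(name):
    o=ctrl.get_obs(); d=ctrl.get_image(name)
    if name=="wrist":
        T=np.eye(4); T[:3,:3]=R.from_rotvec(o["orientation"]).as_matrix(); T[:3,3]=o["ee_pos"]
        d["extrinsics"]=T@np.array(d["tool_from_camera"])
    return d
def save(d,f,crop=None,k=1):
    im=cv2.cvtColor(d["image"],cv2.COLOR_RGB2BGR)
    if crop: im=im[crop[1]:crop[3],crop[0]:crop[2]]
    if k!=1: im=cv2.resize(im,None,fx=k,fy=k,interpolation=cv2.INTER_CUBIC)
    cv2.imwrite("pics/"+f,im)
def ray(d,u,v):
    E=np.array(d["extrinsics"]); r=np.array([(u-d["cx"])/d["fx"],-(v-d["cy"])/d["fy"],-1.])
    return E[:3,3],E[:3,:3]@r
def onz(d,u,v,z):
    o,r=ray(d,u,v); return o+r*(z-o[2])/r[2]
def proj(d,p):
    E=np.array(d["extrinsics"]); c=E[:3,:3].T@(np.array(p)-E[:3,3]); return np.array([d["cx"]+d["fx"]*c[0]/-c[2], d["cy"]+d["fy"]*c[1]/c[2]])
E
python3 - <<'E'
from h import *
import pickle
D={}
for n in("scene","side","wrist"):
    d=grab(n);D[n]=d;save(d,n+"0.png"); print(n,[k for k in d if k!='image'],d['fx'],np.round(d['extrinsics'],2).tolist())
pickle.dump(D,open("d0.pkl","wb"))
o=ctrl.get_obs();print(o)
E
```

```text
scene ['fx', 'fy', 'cx', 'cy', 'extrinsics'] 544.6875869134083 [[0.67, 0.49, -0.55, -255.25], [-0.74, 0.44, -0.51, -847.89], [-0.01, 0.75, 0.66, 1060.15], [0.0, 0.0, 0.0, 1.0]]
side ['fx', 'fy', 'cx', 'cy', 'extrinsics'] 411.35221075498663 [[-0.98, 0.12, -0.18, 334.68], [-0.22, -0.47, 0.86, 955.11], [0.02, 0.88, 0.48, 709.36], [0.0, 0.0, 0.0, 1.0]]
wrist ['fx', 'fy', 'cx', 'cy', 'tool_from_camera', 'extrinsics'] 345.5206860055696 [[1.0, -0.0, 0.0, 624.74], [0.0, 0.96, 0.28, 78.86], [-0.0, -0.28, 0.96, 384.1], [0.0, 0.0, 0.0, 1.0]]
{'t': 0.15, 'qpos': array([-1.89608924e-02,  4.23697266e-01,  1.63049006e+00, -2.04362034e-05,
        1.08862983e+00, -1.89682050e-02]), 'qvel': array([-5.73839181e-04, -3.21327972e-03,  8.70140404e-05, -7.31169545e-04,
       -7.87845281e-04, -9.57356962e-04]), 'joint_torque': array([ 9.52650989e-04, -5.44981134e+01, -2.73919362e+01,  6.45430083e-02,
        2.04369903e-02, -3.19723256e-05]), 'ee_pos': array([6.24564712e+02, 5.28082299e-02, 2.22069903e+02]), 'orientation': array([-2.22080773e+00, -2.22084504e+00,  1.35415819e-03]), 'ft_force': array([ 0.94052537,  0.21198472, -0.18201765]), 'moment': array([-0.01198872,  0.06872609,  0.01453143]), 'grasp_force': 0.0, 'width': 87.84335411240481}
```

View pics/scene0.png

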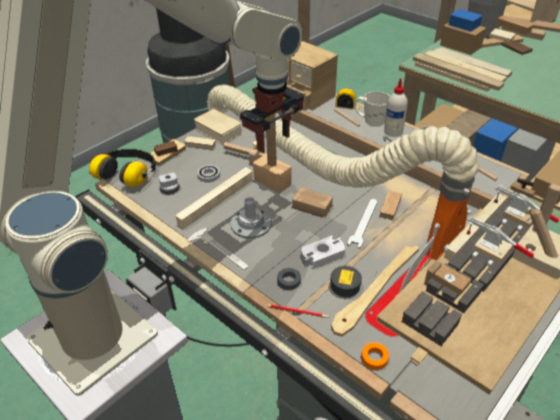

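View pics/side0.png

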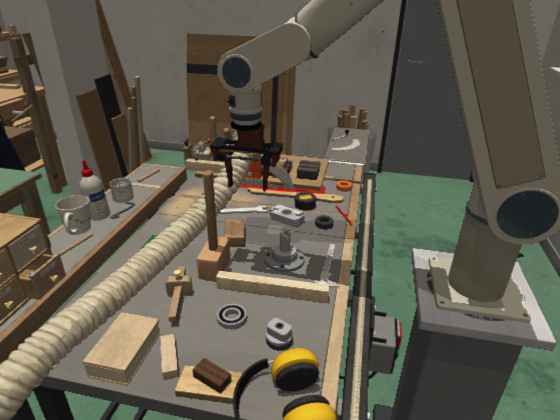

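The scene view shows the stand at (250,222), the cutter head at (322,248), the dark tall collar at (288,278), the orange look-alike at (375,355), the guide ring at (208,173) and the cap on its collar at (168,183). The mallet is at (272,175) and the work piece at (215,195). The only collar shapes are the dark one (288,278), the orange one, and the one under the cap. The dark one fits "tall_collar".

Run:
```python
from h import *
import pickle
D=pickle.load(open("d0.pkl","rb"));s,q=D["scene"],D["side"]
def tri(a,b):
    o1,r1=ray(s,*a);o2,r2=ray(q,*b);r1/=np.linalg.norm(r1);r2/=np.linalg.norm(r2)
    k=np.linalg.lstsq(np.c_[r1,-r2],o2-o1,rcond=None)[0];p,w=o1+k[0]*r1,o2+k[1]*r2
    return np.round((p+w)/2),round(np.linalg.norm(p-w),1)
for n,a,b,z in [("nose",(250,202),(286,233),94),("cutter",(322,246),(287,213),28),("collar",(288,277),(324,221),20),("ring",(208,172),(232,315),16),("cap",(168,177),(279,324),45),("mallettop",(271,104),(209,174),294),("tin",(346,277),(305,200),36)]:
    print(n,np.round(onz(s,*a,z)[:2]),np.round(onz(q,*b,z)[:2]),*tri(a,b))
save(s,"c1.png",(140,140,370,300),3.4)
```

```text
nose [513. -15.] [514.   3.] [517.  -9.  87.] 1.6
cutter [ 564. -229.] [ 556. -222.] [ 560. -228.   27.] 8.5
collar [ 428. -229.] [ 430. -213.] [ 431. -225.   13.] 1.9
ring [590. 254.] [589. 266.] [592. 260.  10.] 3.3
cap [469. 296.] [468. 298.] [469. 297.  44.] 0.9
mallettop [683.  60.] [692.  96.] [700.  75. 283.] 2.9
tin [ 514. -347.] [ 510. -314.] [ 517. -341.   24.] 8.6
```

View pics/c1.png

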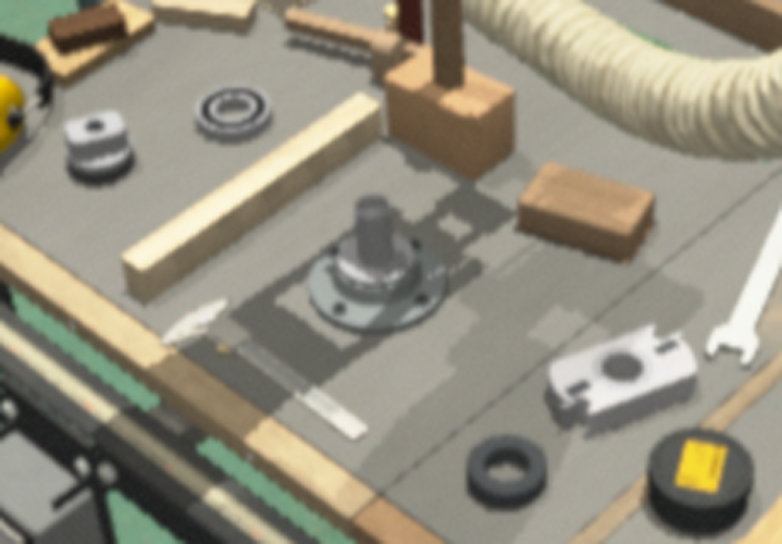

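Crop: the cutter head (crop 622,368), the dark tall collar (507,470), the spindle nose (372,203), the guide ring (233,110) and the cap on its collar (97,140) are all confirmed. The work piece and mallet stand between them. Next I'll use the wrist picture from the start pose, which covers the stand and the parts on the right.

View pics/wrist0.png

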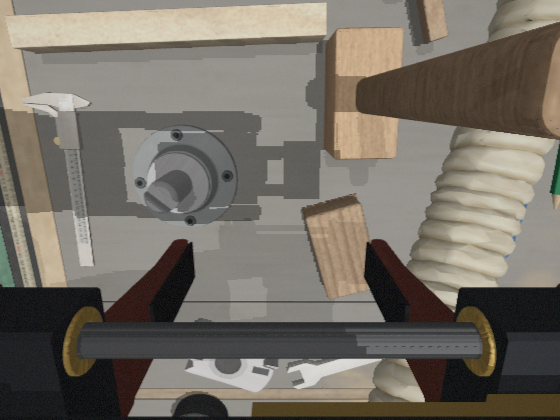

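The wrist view shows the nose with its slot at about (165,195), the flange at (183,175), and the cutter head partly hidden at (230,365). I'll move so the cutter head and collar come into clear view.

Emit:
{"method": "servo_tool", "body": {
  "increments": [
    [-8, -30, 0, 0, 0, 0, 1],
    [-8, -30, 0, 0, 0, 0, 1],
    [-8, -30, 0, 0, 0, 0, 1],
    [-8, -30, 0, 0, 0, 0, 1],
    [-8, -30, 0, 0, 0, 0, 1],
    [-8, -30, 0, 0, 0, 0, 1],
    [-8, -30, 0, 0, 0, 0, 1],
    [-8, -30, 0, 0, 0, 0, 1],
    [-8, -30, 0, 0, 0, 0, 1],
    [-8, -30, 0, 0, 0, 0, 1],
    [-8, -30, 0, 0, 0, 0, 1],
    [-8, -30, 0, 0, 0, 0, 1]
  ]
}}

```text
t: 1.15
ee_pos: [545.3, -298.6, 222.5]
orientation: [-2.219, -2.223, -0.0]
ft_force: [0.2, -0.2, 0.4]
width: 87.4
grasp_force: 0.0
```

Run:
```python
from h import *
import pickle
d=grab("wrist");pickle.dump(d,open("d1.pkl","wb"));save(d,"w1.png")
```

```text
(no output)
```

View pics/w1.png

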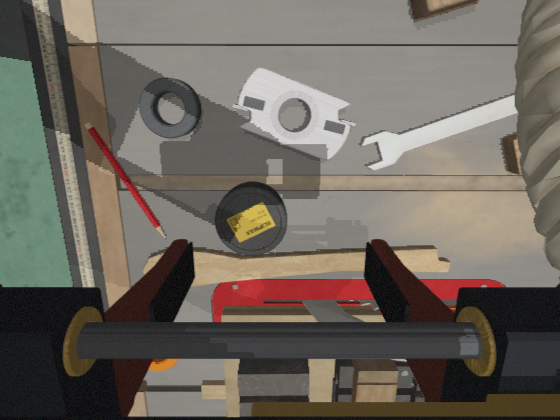

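The wrist view shows the cutter head's bore at about (294,114), its long axis tilted down to the right, and the tall collar at (170,107). Now I'll measure both precisely, and the stand from the first wrist picture.

```bash
cat >> h.py <<'E'
def cont(m,x0,y0,x1,y1):
    z=np.zeros_like(m); z[y0:y1,x0:x1]=m[y0:y1,x0:x1]
    return cv2.findContours(z,cv2.RETR_CCOMP,cv2.CHAIN_APPROX_NONE)
def circ(d,c,z):
    p=np.array([onz(d,u+.0,v+.0,z)[:2] for u,v in c[:,0]],np.float32); e=cv2.fitEllipse(p); return np.round(e[0],1),np.round(e[1],1)
def mm(d,c,z): return np.array([onz(d,u,v,z)[:2] for u,v in c.reshape(-1,2)],np.float32)
E
python3 - <<'E'
from h import *
import pickle
d=pickle.load(open("d1.pkl","rb"));g=cv2.cvtColor(d["image"],cv2.COLOR_RGB2GRAY)
print(g[114,294],g[100,270],g[130,320],g[60,300],g[107,170],g[107,148],g[90,210])
m=(g>150).astype(np.uint8)
cs,h=cont(m,225,55,360,170)
for i,c in enumerate(cs):
    if len(c)>25: print("cutter",i,h[0][i][3],cv2.contourArea(c),circ(d,c,28),np.round(cv2.minAreaRect(mm(d,c,28)),1) if 0 else cv2.minAreaRect(mm(d,c,28)), [tuple(x) for x in np.round(mm(d,cv2.approxPolyDP(c,3,True),28)).tolist()])
m=(g<80).astype(np.uint8)
cs,h=cont(m,130,70,212,145)
for i,c in enumerate(cs):
    if len(c)>25: print("collar",h[0][i][3],cv2.contourArea(c),circ(d,c,20))
d=pickle.load(open("d0.pkl","rb"))["wrist"]
save(d,"c2.png",(125,115,245,230),5)
E
```

```text
145 206 211 140 142 100 146
cutter 0 -1 5899.0 (array([ 560.7, -228.8]), array([ 62.3, 124.8])) ((560.0780639648438, -231.3687286376953), (61.86319351196289, 122.22876739501953), 69.26374053955078) [(521.0, -189.0), (509.0, -204.0), (504.0, -221.0), (498.0, -223.0), (515.0, -226.0), (516.0, -240.0), (547.0, -259.0), (592.0, -259.0), (595.0, -275.0), (601.0, -273.0), (614.0, -254.0), (615.0, -241.0), (622.0, -239.0), (604.0, -235.0), (604.0, -227.0), (615.0, -220.0), (539.0, -191.0)]
cutter 2 0 222.5 (array([ 600.4, -243.1]), array([12.2, 25.1])) ((600.5294799804688, -243.15090942382812), (11.410597801208496, 21.825679779052734), 76.59766387939453) [(591.0, -236.0), (609.0, -239.0), (610.0, -249.0), (590.0, -246.0)]
cutter 3 0 936.5 (array([ 560.1, -231.6]), array([33.8, 34.3])) ((560.1304931640625, -231.63226318359375), (33.97454071044922, 33.76114273071289), 45.82932662963867) [(557.0, -214.0), (567.0, -215.0), (577.0, -227.0), (576.0, -238.0), (565.0, -248.0), (551.0, -246.0), (543.0, -235.0), (546.0, -222.0)]
cutter 4 0 235.0 (array([ 519.5, -220.1]), array([12.1, 25.4])) ((519.657470703125, -220.06959533691406), (11.386425971984863, 21.871505737304688), 76.51445770263672) [(510.0, -214.0), (530.0, -217.0), (529.0, -227.0), (509.0, -223.0)]
collar -1 1245.5 (array([ 439.5, -222.8]), array([44.4, 58.8]))
```

View pics/c2.png

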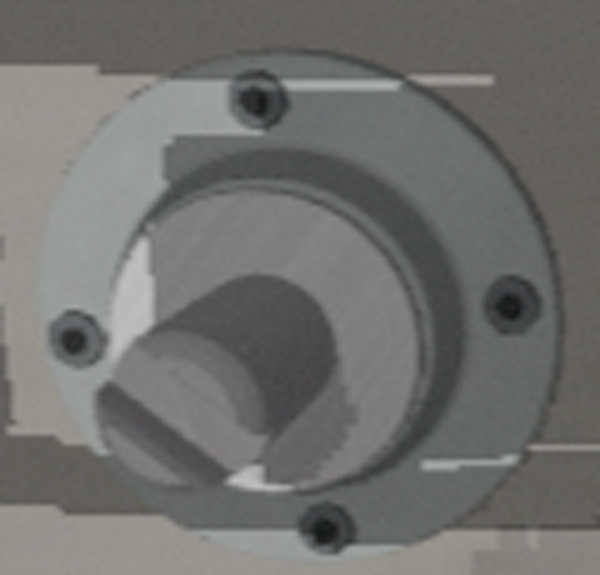

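Crop: the slot runs from crop (105,395) to (225,480), about -35° in the world, and the nose centre is near crop (185,400). The cutter head is at (560,-231.5) with its long axis at about -20.7°. Its bore fits at 34 mm and its width at 62 mm, which agrees with the given sizes. I'll turn the jaws to 69° and go down.

Emit:
{"method": "servo_tool", "body": {
  "increments": [
    [1.5, 6.8, -10, 0, 0, 69.3, 1],
    [1.5, 6.8, -10, 0, 0, 69.3, 1],
    [1.5, 6.8, -10, 0, 0, 69.3, 1],
    [1.5, 6.8, -10, 0, 0, 69.3, 1],
    [1.5, 6.8, -10, 0, 0, 69.3, 1],
    [1.5, 6.8, -10, 0, 0, 69.3, 1],
    [1.5, 6.8, -10, 0, 0, 69.3, 1],
    [1.5, 6.8, -10, 0, 0, 69.3, 1],
    [1.5, 6.8, -10, 0, 0, 69.3, 1],
    [1.5, 6.8, -10, 0, 0, 69.3, 1],
    [1.5, 6.8, -10, 0, 0, 69.3, 1],
    [1.5, 6.8, -13, 0, 0, 69.3, 1],
    [1.5, 6.8, -16, 0, 0, 69.3, 1],
    [1.5, 6.8, -19, 0, 0, 69.3, 1],
    [1.5, 6.8, -20.5, 0, 0, 69.3, 1],
    [1.5, 6.8, -21.4, 0, 0, 69.3, 1],
    [1.5, 6.8, -21.6, 0, 0, 69.3, 1],
    [1.5, 6.8, -21.6, 0, 0, 69.3, 1],
    [1.5, 6.8, -21.6, 0, 0, 69.3, 0],
    [1.5, 6.8, -21.6, 0, 0, 69.3, -1]
  ]
}}

```text
t: 2.87
ee_pos: [561.1, -232.3, 8.1]
orientation: [0.564, 3.088, -0.001]
ft_force: [0.2, -0.1, -0.1]
width: 77.8
grasp_force: 0.0
```

Emit:
{"method": "servo_tool", "body": {
  "increments": [
    [0, 0, 0, 0, 0, 0, -1],
    [0, 0, 0, 0, 0, 0, -1],
    [0, 0, 0, 0, 0, 0, -1],
    [0, 0, 0, 0, 0, 0, -1],
    [0, 0, 0, 0, 0, 0, -1],
    [0, 0, 0, 0, 0, 0, -1]
  ]
}}

```text
t: 3.37
ee_pos: [560.4, -232.5, 7.6]
orientation: [0.564, 3.089, -0.001]
ft_force: [-1.5, -1.3, 6.7]
width: 61.7
grasp_force: 30.0
```

Emit:
{"method": "servo_tool", "body": {
  "increments": [
    [0, 0, 4, 0, 0, 0, -1],
    [0, 0, 8, 0, 0, 0, -1],
    [0, 0, 12, 0, 0, 0, -1],
    [3, 19, 19, 0, 0, 0, -1],
    [3, 19, 19, 0, 0, 0, -1],
    [3, 19, 19, 0, 0, 0, -1],
    [3, 19, 19, 0, 0, 0, -1],
    [3, 19, 19, 0, 0, 0, -1],
    [3, 19, 19, 0, 0, 0, -1],
    [3, 19, 19, 0, 0, 0, -1],
    [3, 19, 19, 0, 0, 0, -1],
    [3, 19, 19, 0, 0, 0, -1]
  ]
}}

```text
t: 4.37
ee_pos: [588.9, -42.7, 195.6]
orientation: [-0.565, -3.088, 0.001]
ft_force: [-0.7, -0.2, -6.5]
width: 61.8
grasp_force: 30.0
```

Run:
```python
from h import *
import pickle
d=grab("wrist");pickle.dump(d,open("d2.pkl","wb"));
p=proj(d,(514,-11,94));print(p)
im=d["image"]
x0,y0=int(max(0,p[0]-75)),int(max(0,p[1]-75))
a=cv2.resize(im[y0:y0+150,x0:x0+150],(600,600),interpolation=cv2.INTER_CUBIC)
b=cv2.resize(im,(200,150));a=a.copy();a2=np.zeros((600,800,3),np.uint8);a2[:,:600]=a;a2[:150,600:]=b
cv2.imwrite("pics/c3.png",a2[:,:,::-1]);print(x0,y0)
```

```text
[281.30321828  97.90696189]
206 22
```

View pics/c3.png

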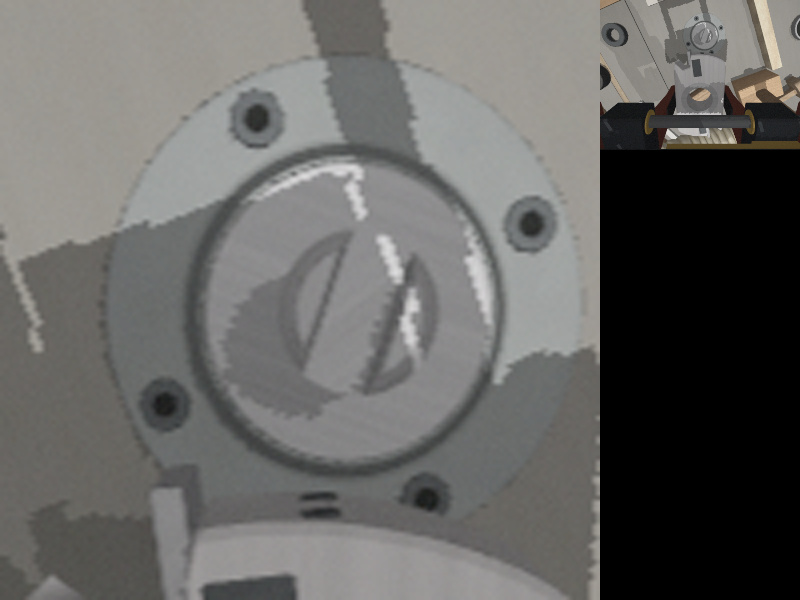

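The crop shows the nose ring centred near crop (358,312) and the flange near (346,310). The slot edges run (352,232)-(305,365) and (415,255)-(365,390). The held cutter head's end is at the bottom.

Run:
```python
from h import *
import pickle
d=pickle.load(open("d2.pkl","rb"))
f=lambda u,v,z:onz(d,206+(u-1.5)/4,22+(v-1.5)/4,z)[:2]
def box(l,r,t,b,z):
    print(z,np.round((f((l+r)/2,t,z)+f((l+r)/2,b,z))/4+(f(l,(t+b)/2,z)+f(r,(t+b)/2,z))/4,1),"dia",np.linalg.norm(f(l,(t+b)/2,z)-f(r,(t+b)/2,z)),np.linalg.norm(f((l+r)/2,t,z)-f((l+r)/2,b,z)))
box(277,440,228,396,89);box(195,499,150,472,35)
for a,b in [((352,232),(305,365)),((415,255),(365,390))]:
    v=f(*a,94)-f(*b,94);print(np.degrees(np.arctan2(v[1],v[0])),np.round([f(*a,94),f(*b,94)],1))
# automatic: hough
g=cv2.cvtColor(d["image"],cv2.COLOR_RGB2GRAY)[22:172,206:356];G=cv2.resize(g,(600,600),interpolation=cv2.INTER_CUBIC)
for r0,r1 in((70,90),(145,168),(225,250)):
    c=cv2.HoughCircles(G[:500],cv2.HOUGH_GRADIENT,1,30,param1=60,param2=15,minRadius=r0,maxRadius=r1)
    if c is not None: print(c[0][:2])
# held cutter bore
m=d["image"][250:300,240:320].mean(2)
o=ctrl.get_obs();print(o["ee_pos"],o["orientation"])
im=d["image"]; save(d,"c4.png",(180,80,380,340),2.2)
```

```text
89 [518.9  -1.7] dia 30.36407830175917 29.980336508800036
35 [518.5  -1.7] dia 67.99137497620265 69.02408693577968
139.3591211671441 [[505.3   1.7]
 [524.1 -14.3]]
139.17812549326922 [[513.1  11. ]
 [532.2  -5.5]]
[[356.5 313.5  81.3]
 [412.5 287.5  81.7]]
[[351.5 311.5 147.5]
 [315.5 312.5 167.4]]
[[258.5 303.5 231.8]]
[589.04454055 -42.97327341 195.60763856] [-5.66217763e-01 -3.08798513e+00  5.16398642e-04]
```

View pics/c4.png

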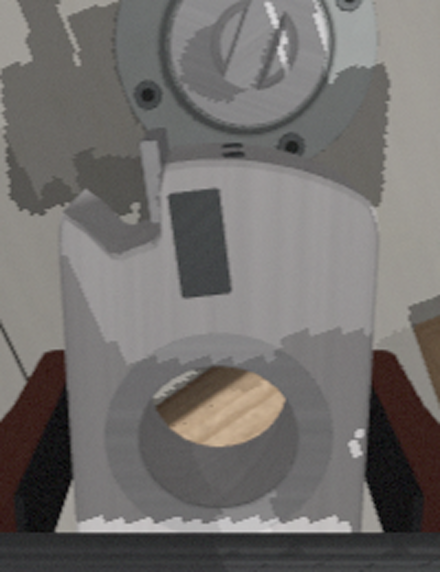

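Run:
```python
from h import *
import pickle
d=pickle.load(open("d2.pkl","rb"))
f=lambda u,v,z:onz(d,180+(u-.6)/2.2,80+(v-.6)/2.2,z)[:2]
P=np.array([f(*p,216) for p in((138,436),(299,436),(218.5,365),(218.5,508))])
print(P,np.linalg.norm(P[0]-P[1]),np.linalg.norm(P[2]-P[3]))
c=(P[2]+P[3])/2; print("bore",c,"rel tcp",c-[588.9,-42.9], "in tool x,y:", R.from_rotvec([-.5655,-3.088,.0007]).as_matrix()[:2,:2].T@(c-[588.9,-42.9]))
```

```text
[[582.56991409 -56.50327959]
 [594.36099588 -25.28607878]
 [573.60479964 -35.28148061]
 [604.44027038 -46.92846773]] 33.36979526238203 32.96177429907184
bore [589.02253501 -41.10497417] rel tcp [0.12253501 1.79502583] in tool x,y: [0.52152471 1.72195947]
```

Emit:
{"method": "servo_tool", "body": {
  "increments": [
    [-7, 3.9, 0, 0, 0, 0, -1],
    [-7, 3.9, -4, 0, 0, 0, -1],
    [-7, 3.9, -8, 0, 0, 0, -1],
    [-7, 3.9, -8, 0, 0, 0, -1],
    [-7, 3.9, -8, 0, 0, 0, -1],
    [-7, 3.9, -8.5, 0, 0, 0, -1],
    [-7, 3.9, -9, 0, 0, 0, -1],
    [-7, 3.9, -9.5, 0, 0, 0, -1],
    [-7, 3.9, -10, 0, 0, 0, -1],
    [-7, 3.9, -10.3, 0, 0, 0, -1],
    [-7, 3.9, -10.6, 0, 0, 0, -1],
    [-7, 3.9, -10.6, 0, 0, 0, -1],
    [-7, 3.9, -10.6, 0, 0, 0, -1]
  ]
}}

```text
t: 5.5
ee_pos: [520.0, -3.0, 90.6]
orientation: [-0.564, -3.09, 0.0]
ft_force: [-0.4, 1.1, -5.6]
width: 62.2
grasp_force: 30.0
```

Emit:
{"method": "servo_tool", "body": {
  "increments": [
    [0, 0, -0.6, 0, 0, 0, -1],
    [0, 0, -1.2, 0, 0, 0, -1],
    [0, 0, -1.8, 0, 0, 0, -1],
    [0, 0, -2.4, 0, 0, 0, -1],
    [0, 0, -3.0, 0, 0, 0, -1],
    [0, 0, -3.6, 0, 0, 0, -1],
    [0, 0, -4.1, 0, 0, 0, -1],
    [0, 0, -4.4, 0, 0, 0, -1],
    [0, 0, -4.6, 0, 0, 0, -1],
    [0, 0, -4.7, 0, 0, 0, -1],
    [0, 0, -4.7, 0, 0, 0, -1]
  ]
}}

```text
t: 6.42
ee_pos: [520.0, -3.0, 43.6]
orientation: [-0.564, -3.09, -0.0]
ft_force: [0.4, 0.4, -6.6]
width: 61.7
grasp_force: 30.0
```

Emit:
{"method": "servo_tool", "body": {
  "increments": [
    [0, 0, -0.08, 0, 0, 0, -1],
    [0, 0, -0.15, 0, 0, 0, -1],
    [0, 0, -0.15, 0, 0, 0, -1]
  ]
}}

```text
t: 6.67
ee_pos: [520.3, -3.0, 43.3]
orientation: [0.564, 3.09, 0.0]
ft_force: [-3.3, -0.3, 6.3]
width: 61.7
grasp_force: 30.0
```

Emit:
{"method": "servo_tool", "body": {
  "increments": [
    [0, 0, -0.1, 0, 0, 0, 0.3],
    [0, 0, -0.1, 0, 0, 0, 1],
    [0, 0, -0.1, 0, 0, 0, 1],
    [0, 0, -0.1, 0, 0, 0, 1],
    [0, 0, 3, 0, 0, 0, 1],
    [0, 0, 7, 0, 0, 0, 1],
    [0, 0, 11, 0, 0, 0, 1],
    [-0.3, -25.2, 11, 0, 0, 0, 1],
    [-0.3, -25.2, 11, 0, 0, 0, 1],
    [-0.3, -25.2, 11, 0, 0, 0, 1],
    [-0.3, -25.2, 11, 0, 0, 0, 1],
    [-0.3, -25.2, 11, 0, 0, 0, 1],
    [-0.3, -25.2, 11, 0, 0, 0, 1],
    [-0.3, -25.2, 11, 0, 0, 0, 1],
    [-0.3, -25.2, 11, 0, 0, 0, 1],
    [-0.3, -25.2, 11, 0, 0, 0, 1]
  ]
}}

```text
t: 8.0
ee_pos: [516.7, -254.7, 152.0]
orientation: [-0.566, -3.09, -0.001]
ft_force: [-1.4, 1.0, -0.1]
width: 88.1
grasp_force: 0.0
```

Run:
```python
from h import *
import pickle
d=grab("wrist");pickle.dump(d,open("d3.pkl","wb"))
p=proj(d,(433,-223,20));print(p)
x0,y0=int(p[0]-60),int(max(0,p[1]-60));g=cv2.cvtColor(d["image"],cv2.COLOR_RGB2GRAY)[y0:y0+120,x0:x0+120]
for t in (70,90,110,125):
    cs,h=cv2.findContours((g<t).astype(np.uint8),cv2.RETR_CCOMP,cv2.CHAIN_APPROX_NONE)
    for i,c in enumerate(cs):
        if cv2.contourArea(c)>300: c=c+[[x0,y0]];print(t,h[0][i][3],cv2.contourArea(c),circ(d,c,20))
G=cv2.resize(g,None,fx=4,fy=4,interpolation=cv2.INTER_CUBIC)
for r0,r1 in((60,95),(120,170)):
    c=cv2.HoughCircles(G,cv2.HOUGH_GRADIENT,1,40,param1=80,param2=20,minRadius=r0,maxRadius=r1)
    if c is not None:
        for u,v,r in c[0][:3]: print("hough",r,np.round(onz(d,x0+(u-1.5)/4,y0+(v-1.5)/4,20),1),r/4*292/345)
o=ctrl.get_obs();print(o["ee_pos"])
save(d,"c5.png",(x0,y0,x0+120,y0+120),4)
```

```text
[277.08605109  87.59506583]
70 -1 3070.0 (array([ 437.8, -228.9]), array([43.8, 58.3]))
70 0 1288.5 (array([ 432.2, -225.7]), array([31.7, 32.1]))
90 -1 3407.5 (array([ 437.5, -229.7]), array([46.5, 60.7]))
90 5 1149.0 (array([ 431.8, -226.5]), array([28.4, 32.2]))
110 -1 10882.5 (array([ 443.4, -223.5]), array([ 90.2, 114.6]))
110 14 376.5 (array([ 421.2, -207. ]), array([10.7, 32.3]))
125 -1 10911.5 (array([ 443.4, -223.5]), array([ 90.2, 114.6]))
hough 82.6 [ 432.4 -224.4   20. ] 17.47768
hough 159.0 [ 430.1 -227.3   20. ] 33.64348
[ 516.71845022 -253.97963058  151.95158986]
```

Emit:
{"method": "servo_tool", "body": {
  "increments": [
    [-8.5, 2.7, -4, 0, 0, 0, 1],
    [-8.5, 2.7, -8, 0, 0, 0, 1],
    [-8.5, 2.7, -9, 0, 0, 0, 1],
    [-8.5, 2.7, -11, 0, 0, 0, 1],
    [-8.5, 2.7, -13, 0, 0, 0, 1],
    [-8.5, 2.7, -14.2, 0, 0, 0, 1],
    [-8.5, 2.7, -14.6, 0, 0, 0, 1],
    [-8.5, 2.7, -14.6, 0, 0, 0, 1],
    [-8.5, 2.7, -14.6, 0, 0, 0, -1],
    [-8.5, 2.7, -14.6, 0, 0, 0, -1],
    [-8.5, 2.7, -14.6, 0, 0, 0, -1],
    [-8.5, 2.7, -14.6, 0, 0, 0, -1],
    [-8.5, 2.7, -14.6, 0, 0, 0, -1],
    [-8.5, 2.7, -14.6, 0, 0, 0, -1],
    [-8.5, 2.7, -14.6, 0, 0, 0, -1]
  ]
}}

```text
t: 9.3
ee_pos: [432.4, -228.1, 6.8]
orientation: [0.565, 3.089, -0.0]
ft_force: [-0.3, 3.4, 7.4]
width: 59.1
grasp_force: 30.0
```

Emit:
{"method": "servo_tool", "body": {
  "increments": [
    [0, 0, 4, 0, 0, 0, -1],
    [0, 0, 8, 0, 0, 0, -1],
    [0, 0, 12.5, 0, 0, 0, -1],
    [8.7, 22.5, 12.5, 0, 0, 0, -1],
    [8.7, 22.5, 12.5, 0, 0, 0, -1],
    [8.7, 22.5, 12.5, 0, 0, 0, -1],
    [8.7, 22.5, 12.5, 0, 0, 0, -1],
    [8.7, 22.5, 12.5, 0, 0, 0, -1],
    [8.7, 22.5, 12.5, 0, 0, 0, -1],
    [8.7, 22.5, 12.5, 0, 0, 0, -1],
    [8.7, 22.5, 12.5, 0, 0, 0, -1],
    [8.7, 22.5, 12.5, 0, 0, 0, -1],
    [8.7, 22.5, 12.5, 0, 0, 0, -1]
  ]
}}

```text
t: 10.38
ee_pos: [518.1, -3.8, 130.8]
orientation: [-0.566, -3.089, 0.001]
ft_force: [-0.4, -0.1, -3.5]
width: 59.4
grasp_force: 30.0
```

```bash
cat > held.py <<'E'
from h import *
import sys
def held(zt,f,th=()):
    d=grab("wrist");o=ctrl.get_obs();p=proj(d,(o["ee_pos"][0],o["ee_pos"][1],zt));print("tcp",np.round(o["ee_pos"],1),"proj",p)
    x0,y0=int(p[0]-100),int(p[1]-100);save(d,f,(x0,y0,x0+200,y0+170),3);print(x0,y0);return d,o,x0,y0
E
python3 - <<'E'
from held import *
import pickle
d,o,x0,y0=held(ctrl.get_obs()["ee_pos"][2]-6.8+20,"c6.png");pickle.dump((d,o,x0,y0),open("d4.pkl","wb"))
E
```

```text
tcp [518.3  -4.  130.9] proj [275.52774292 273.01193409]
175 173
```

View pics/c6.png

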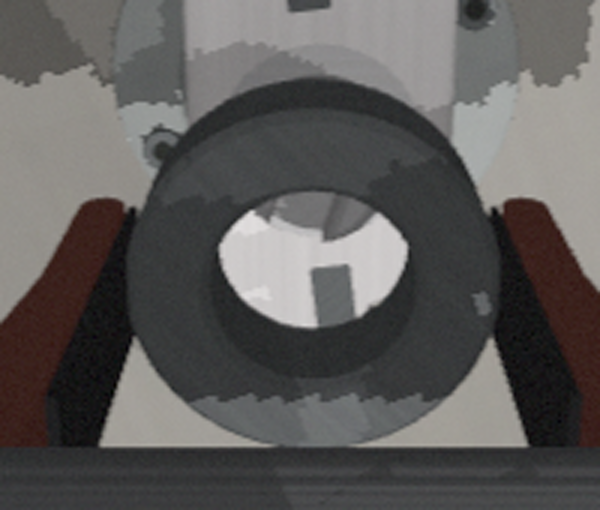

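The picture shows the held collar: its bore rim runs from about 190 to 380 vertically and 210 to 415 across, and its outer edge runs 128-500 across and 108-447 vertically.

Run:
```python
from h import *
import pickle
d,o,x0,y0=pickle.load(open("d4.pkl","rb"));z=o["ee_pos"][2]-6.8+20
f=lambda u,v:onz(d,x0+(u-1)/3,y0+(v-1)/3,z)[:2]
Rt=R.from_rotvec(o["orientation"]).as_matrix()[:2,:2]
for l,r,t,b in((210,415,190,380),(128,500,108,447)):
    m=(l+r)/2;n=(t+b)/2;c=(f(m,t)+f(m,b))/2
    print(np.linalg.norm(f(l,n)-f(r,n)),np.linalg.norm(f(m,t)-f(m,b)),c-o["ee_pos"][:2],Rt.T@(c-o["ee_pos"][:2]))
print(Rt)
```

```text
32.42611721024783 33.12037759529105 [-1.68676813  2.32408318] [2.40181012 1.57412066]
58.7106503028902 58.93315099202522 [-1.87361681  2.64845982] [2.69162099 1.81106425]
[[-0.93489781  0.35491571]
 [ 0.35491599  0.93489819]]
```

Emit:
{"method": "servo_tool", "body": {
  "increments": [
    [0.3, 0.1, -1, 0, 0, 0, -1],
    [0.3, 0.1, -2, 0, 0, 0, -1],
    [0.3, 0.1, -2.6, 0, 0, 0, -1],
    [0.3, 0.1, -3, 0, 0, 0, -1],
    [0.3, 0.1, -3.4, 0, 0, 0, -1],
    [0.3, 0.1, -3.8, 0, 0, 0, -1],
    [0.3, 0.1, -4.1, 0, 0, 0, -1],
    [0.3, 0.1, -4.1, 0, 0, 0, -1]
  ]
}}

```text
t: 11.1
ee_pos: [521.0, -2.4, 89.4]
orientation: [-0.564, -3.089, 0.002]
ft_force: [-2.8, -3.8, -6.2]
width: 59.3
grasp_force: 30.0
```

Emit:
{"method": "servo_tool", "body": {
  "increments": [
    [0, -0.1, -0.4, 0, 0, 0, -1],
    [0, -0.1, -0.8, 0, 0, 0, -1],
    [0, -0.1, -1.2, 0, 0, 0, -1],
    [0, -0.1, -1.5, 0, 0, 0, -1],
    [0, -0.1, -1.7, 0, 0, 0, -1],
    [0, -0.1, -1.8, 0, 0, 0, -1],
    [0, -0.1, -1.9, 0, 0, 0, -1],
    [0, -0.1, -1.95, 0, 0, 0, -1],
    [0, -0.1, -1.95, 0, 0, 0, -1]
  ]
}}

```text
t: 11.85
ee_pos: [521.4, -3.0, 70.5]
orientation: [-0.564, -3.089, 0.0]
ft_force: [-5.0, -3.4, 2.4]
width: 59.4
grasp_force: 30.0
```

Emit:
{"method": "servo_tool", "body": {
  "increments": [
    [0, 0, 0, 0, 0, 0, 0.3],
    [0, 0, 0, 0, 0, 0, 1],
    [0, 0, 0, 0, 0, 0, 1],
    [0, 0, 0, 0, 0, 0, 1],
    [0, 0, 3, 0, 0, 0, 1],
    [0, 0, 7, 0, 0, 0, 1],
    [0, 0, 10, 0, 0, 0, 1],
    [7.1, 17.3, 10, 0, 0, -69.3, 1],
    [7.1, 17.3, 10, 0, 0, -69.3, 1],
    [7.1, 17.3, 10, 0, 0, -69.3, 1],
    [7.1, 17.3, 10, 0, 0, -69.3, 1],
    [7.1, 17.3, 10, 0, 0, -69.3, 1],
    [7.1, 17.3, 10, 0, 0, -69.3, 1],
    [7.1, 17.3, 10, 0, 0, -69.3, 1],
    [7.1, 17.3, 10, 0, 0, -69.3, 1],
    [7.1, 17.3, 10, 0, 0, -69.3, 1],
    [7.1, 17.3, 10, 0, 0, -69.3, 1],
    [7.1, 17.3, 10, 0, 0, -69.3, 1],
    [7.1, 17.3, 10, 0, 0, -69.3, 1],
    [7.1, 17.3, 10, 0, 0, -69.3, 1]
  ]
}}

```text
t: 13.52
ee_pos: [593.2, 170.2, 170.8]
orientation: [2.218, 2.225, 0.001]
ft_force: [-0.3, 0.2, 0.1]
width: 87.8
grasp_force: 0.0
```

Run:
```python
from h import *
import pickle
d=grab("wrist");o=ctrl.get_obs();pickle.dump((d,o),open("d5.pkl","wb"));print(o["ee_pos"])
print(proj(d,(592,260,16)));save(d,"w5.png")
```

```text
[593.17822671 170.13205794 170.76597898]
[278.09736449  89.34566528]
```

View pics/w5.png

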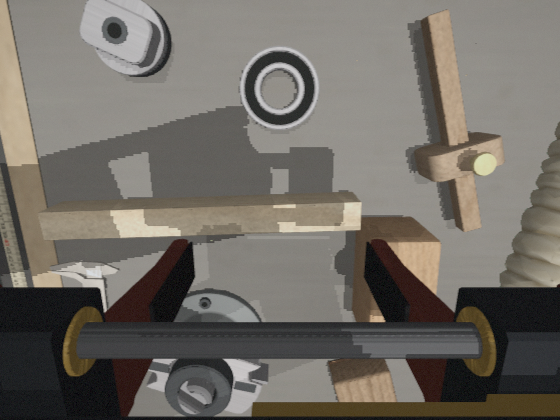

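The wrist view shows the guide ring at (279,88) with its black seal, and the cap's boss at (117,30) tilted down to the right. The collar is seated on the cutter head at (205,390). That was the tenth picture, so from here I work by numbers only.

Run:
```python
from h import *
import pickle
d,o=pickle.load(open("d5.pkl","rb"));g=cv2.cvtColor(d["image"],cv2.COLOR_RGB2GRAY)
x0,y0,x1,y1=230,40,330,138
cs,h=cont((g<70).astype(np.uint8),x0,y0,x1,y1)
for i,c in enumerate(cs):
    if cv2.contourArea(c)>300: print("seal",h[0][i][3],cv2.contourArea(c),circ(d,c,16))
cs,h=cont((g>150).astype(np.uint8),x0,y0,x1,y1)
for i,c in enumerate(cs):
    if cv2.contourArea(c)>300: print("bright",h[0][i][3],cv2.contourArea(c),circ(d,c,16))
print(g[0:80:8,75:180:7])
```

```text
seal -1 3816.0 (array([592.8, 260.6]), array([58.9, 59.3]))
seal 0 2212.0 (array([592.8, 260.5]), array([44.8, 45.3]))
bright -1 1884.5 (array([592.9, 260.6]), array([41.5, 41.6]))
bright 0 1331.5 (array([592.8, 260.7]), array([34.8, 35.1]))
bright -1 5096.5 (array([593. , 260.8]), array([68.2, 68.4]))
bright 2 4310.5 (array([592.9, 260.7]), array([62.7, 63. ]))
[[136 137 174 178 172 177 177 177 179 179 141 139 140 138 140]
 [137 138 178 177 181 180 179 158 179 184 184  92 141 142 143]
 [139 154 181 178 184 172 179 182 182 165 186 185  68 140 143]
 [138 182 179 182 102  47  52 109 180 185 182  76 185  75 141]
 [138 175 177 180  99  46  43 101 183 188 184 116  80  46 141]
 [140 139 181 181 181  97  99  95 185 186 187  76  78  71 141]
 [143 140 142 131 178 182 181 182 184 186 160  77 167  67 126]
 [139 141 141 140 162 161 139 183 183 182 116  81 156  35 135]
 [141 140 143 144 141 183 180 165 142  83  76 166  52 127 141]
 [142 142 142 141 142 144 136 180 188 165  75  38 127 128 141]]
```

Emit:
{"method": "servo_tool", "body": {
  "increments": [
    [-0.2, 9, -4, 0, 0, 0, 1],
    [-0.2, 9, -8, 0, 0, 0, 1],
    [-0.2, 9, -11, 0, 0, 0, 1],
    [-0.2, 9, -12, 0, 0, 0, 1],
    [-0.2, 9, -14, 0, 0, 0, 1],
    [-0.2, 9, -15.5, 0, 0, 0, 1],
    [-0.2, 9, -16.3, 0, 0, 0, 1],
    [-0.2, 9, -16.5, 0, 0, 0, 1],
    [-0.2, 9, -16.5, 0, 0, 0, -1],
    [-0.2, 9, -16.5, 0, 0, 0, -1],
    [-0.2, 9, -16.5, 0, 0, 0, -1],
    [-0.2, 9, -16.5, 0, 0, 0, -1],
    [-0.2, 9, -16.5, 0, 0, 0, -1],
    [-0.2, 9, -16.5, 0, 0, 0, -1]
  ]
}}

```text
t: 14.73
ee_pos: [592.2, 260.2, 7.2]
orientation: [2.221, 2.22, 0.004]
ft_force: [0.8, -2.3, 6.8]
width: 69.2
grasp_force: 30.0
```

Emit:
{"method": "servo_tool", "body": {
  "increments": [
    [0, 0, 4, 0, 0, 0, -1],
    [0, 0, 8, 0, 0, 0, -1],
    [0, 0, 12, 0, 0, 0, -1],
    [-7.3, -35.5, 18.5, 0, 0, 0, -1],
    [-7.3, -35.5, 18.5, 0, 0, 0, -1],
    [-7.3, -35.5, 18.5, 0, 0, 0, -1],
    [-7.3, -35.5, 18.5, 0, 0, 0, -1],
    [-7.3, -35.5, 18.5, 0, 0, 0, -1],
    [-7.3, -35.5, 18.5, 0, 0, 0, -1],
    [-7.3, -35.5, 18.5, 0, 0, 0, -1],
    [-7.3, -35.5, 18.5, 0, 0, 0, -1],
    [-7.3, -35.5, 18.5, 0, 0, 0, -1],
    [-7.3, -35.5, 18.5, 0, 0, 0, -1],
    [-7.3, -35.5, 18.5, 0, 0, 0, -1],
    [-7.3, -35.5, 18.5, 0, 0, 0, -1]
  ]
}}

```text
t: 15.98
ee_pos: [517.7, -94.7, 190.6]
orientation: [-2.222, -2.22, -0.0]
ft_force: [-0.2, 0.9, -1.5]
width: 68.9
grasp_force: 30.0
```

Run:
```python
from h import *
import pickle
d=grab("wrist");o=ctrl.get_obs();pickle.dump((d,o),open("d6.pkl","wb"));t=o["ee_pos"];print(t)
g=cv2.cvtColor(d["image"],cv2.COLOR_RGB2GRAY)
p=proj(d,(519,-3,89)).astype(int);print("nose px",p)
print(g[p[1]-40:p[1]+41:8,p[0]-48:p[0]+49:8])
for th in (60,75,90,105):
    cs,h=cont((g<th).astype(np.uint8),p[0]-60,p[1]-60,p[0]+60,p[1]+60)
    for i,c in enumerate(cs):
        if cv2.contourArea(c)>600: print("nose/collar",th,h[0][i][3],cv2.contourArea(c),circ(d,c,89),circ(d,c,84))
zt=t[2]-7.2+16;p=proj(d,(t[0],t[1],zt)).astype(int);print("tcp px",p)
for th in (70,):
    cs,h=cont((g<th).astype(np.uint8),p[0]-110,p[1]-110,p[0]+110,p[1]+60)
    for i,c in enumerate(cs):
        if cv2.contourArea(c)>600: b=cv2.boundingRect(c);print("ring",th,h[0][i][3],cv2.contourArea(c),b,circ(d,c,zt))
for th in (110,150):
    cs,h=cont((g>th).astype(np.uint8),p[0]-110,p[1]-110,p[0]+110,p[1]+60)
    for i,c in enumerate(cs):
        if cv2.contourArea(c)>600: b=cv2.boundingRect(c);print("ringb",th,h[0][i][3],cv2.contourArea(c),b,circ(d,c,zt))
```

```text
[517.73312124 -94.16914487 190.44656459]
nose px [281  83]
[[221 218 222 221  87 117 113 117 115 157 164 163 146]
 [221 218 220 118 113 118 112 118 122 115 149 163 164]
 [217 216  75 119 115  83  41  43 111 121 119 220 215]
 [118 119 114 118  59 202 152 199  97 117 117 134 222]
 [135 116 113 117 208 208 197 115 157  67 120 110 219]
 [218 216 118 119 182 209 206 209 122  59 120 109 223]
 [221 218 120 115 141 205 209 209 211  94 119  91 145]
 [222 220 111 115 105 144 166 207  75 118 116 115 117]
 [157 216 220 119 118 114 110 119 114 120  87 221 223]
 [145 143 142 162 119 118 117 119 117  80 218 219 219]
 [101 104  91  90  84 149 144 198 205 221 221 218 219]]
nose/collar 105 -1 730.0 (array([490.6, -35.2]), array([18.7, 49.6])) (array([490.1, -35.5]), array([19.1, 50.5]))
nose/collar 105 -1 1957.0 (array([520.3,  -1.2]), array([34.9, 35. ])) (array([520.4,  -0.9]), array([35.6, 35.7]))
nose/collar 105 16 1504.0 (array([518.6,  -2.9]), array([29.6, 30. ])) (array([518.6,  -2.6]), array([30.2, 30.6]))
tcp px [279 268]
ring 70 -1 16819.0 (169, 210, 220, 118) (array([ 517.5, -101. ]), array([ 62.8, 108.5]))
ring 70 1 5750.5 (234, 226, 91, 82) (array([517.7, -93.8]), array([43.8, 44.2]))
ringb 110 -1 719.0 (197, 284, 48, 38) (array([ 486.3, -116.6]), array([20.3, 23.6]))
ringb 110 -1 864.5 (289, 283, 74, 39) (array([ 533.8, -111.6]), array([24.6, 52.8]))
ringb 110 -1 3437.5 (238, 227, 86, 68) (array([519.4, -88.7]), array([30.2, 40.9]))
ringb 110 -1 6613.0 (169, 158, 220, 100) (array([525.6, -68.6]), array([ 45.1, 104.2]))
ringb 150 -1 4076.5 (324, 158, 65, 83) (array([555.2, -56.4]), array([30.4, 42.8]))
```

Emit:
{"method": "servo_tool", "body": {
  "increments": [
    [0.1, 9.1, -2, 0, 0, 0, -1],
    [0.1, 9.1, -5, 0, 0, 0, -1],
    [0.1, 9.1, -7.5, 0, 0, 0, -1],
    [0.1, 9.1, -7.8, 0, 0, 0, -1],
    [0.1, 9.1, -8, 0, 0, 0, -1],
    [0.1, 9.1, -8.3, 0, 0, 0, -1],
    [0.1, 9.1, -8.6, 0, 0, 0, -1],
    [0.1, 9.1, -8.9, 0, 0, 0, -1],
    [0.1, 9.1, -9.2, 0, 0, 0, -1],
    [0.1, 9.1, -9.4, 0, 0, 0, -1],
    [0.1, 9.1, -9.5, 0, 0, 0, -1],
    [0.1, 9.1, -9.5, 0, 0, 0, -1]
  ]
}}

```text
t: 17.03
ee_pos: [519.3, -4.1, 95.9]
orientation: [2.222, 2.22, 0.001]
ft_force: [0.7, 1.4, -2.5]
width: 69.1
grasp_force: 30.0
```

Emit:
{"method": "servo_tool", "body": {
  "increments": [
    [0, 0, -0.2, 0, 0, 0, -1],
    [0, 0, -0.35, 0, 0, 0, -1],
    [0, 0, -0.45, 0, 0, 0, -1],
    [0, 0, -0.52, 0, 0, 0, -1],
    [0, 0, -0.52, 0, 0, 0, -1]
  ]
}}

```text
t: 17.45
ee_pos: [519.2, -3.8, 91.2]
orientation: [2.221, 2.221, 0.001]
ft_force: [-3.6, 2.3, 7.7]
width: 69.0
grasp_force: 30.0
```

Emit:
{"method": "servo_tool", "body": {
  "increments": [
    [0, 0, -0.03, 0, 0, 0, 0.3],
    [0, 0, -0.03, 0, 0, 0, 1],
    [0, 0, -0.03, 0, 0, 0, 1],
    [0, 0, -0.03, 0, 0, 0, 1],
    [0, 0, 3, 0, 0, 0, 1],
    [0, 0, 6, 0, 0, 0, 1],
    [-5, 21, 7.5, 0, 0, 0, 1],
    [-5, 21, 7.5, 0, 0, 0, 1],
    [-5, 21, 7.5, 0, 0, 0, 1],
    [-5, 21, 7.5, 0, 0, 0, 1],
    [-5, 21, 7.5, 0, 0, 0, 1],
    [-5, 21, 7.5, 0, 0, 0, 1],
    [-5, 21, 7.5, 0, 0, 0, 1],
    [-5, 21, 7.5, 0, 0, 0, 1],
    [-5, 21, 7.5, 0, 0, 0, 1]
  ]
}}

```text
t: 18.7
ee_pos: [469.1, 204.8, 165.2]
orientation: [2.222, 2.221, -0.001]
ft_force: [0.0, 0.2, -0.0]
width: 87.8
grasp_force: 0.0
```

Run:
```python
from h import *
import pickle
d=grab("wrist");o=ctrl.get_obs();pickle.dump((d,o),open("d7.pkl","wb"));t=o["ee_pos"];print(t)
g=cv2.cvtColor(d["image"],cv2.COLOR_RGB2GRAY)
p=proj(d,(469,297,45)).astype(int);print("cap px",p)
print(g[p[1]-48:p[1]+49:8,p[0]-56:p[0]+57:8])
for th in (155,165,172):
    cs,h=cont((g>th).astype(np.uint8),p[0]-70,max(0,p[1]-70),p[0]+70,p[1]+70)
    for i,c in enumerate(cs):
        if cv2.contourArea(c)>60: r=cv2.minAreaRect(mm(d,c,45));print(th,h[0][i][3],cv2.contourArea(c),cv2.boundingRect(c),np.round(r[0],1),np.round(r[1],1),round(r[2],1),circ(d,c,45))
e=cv2.Canny(g[p[1]-70:p[1]+70,p[0]-70:p[0]+70],60,150)
L=cv2.HoughLinesP(e,1,np.pi/360,18,minLineLength=22,maxLineGap=4)
for a,b,c,q in L[:,0]:
    A=onz(d,a+p[0]-70,b+p[1]-70,45);B=onz(d,c+p[0]-70,q+p[1]-70,45);print(np.round(A[:2],1),np.round(B[:2],1),"ang",np.round(np.degrees(np.arctan2(*(B-A)[1::-1])),1))
```

```text
[469.17774344 204.56014661 165.17054202]
cap px [279  84]
[[137 139 138 140 138 139 138 141 141 140 142 141 142 139 139]
 [138 140 140 139 138 139 191 191 189 140 139 136 138 137 138]
 [139 141 141 142 193 194 192 166 191 196 149 143 141 139 140]
 [139 140 140 138 197 193 193 193 194 157 196 141 140 141 142]
 [139 139 140 165 196 194 118 108 192 196 194 180 140 140 140]
 [140 140 139 193 196 193  90  44 109 195 192 196 140 141 142]
 [142 141 140 191 190 192 105  43 108 198 195 161 139 141 141]
 [140 143 143 153 185 193 190 188 195 194 196 160 140 140 140]
 [143 141 141  91 171 150 163 196 194 194 186 132 141 142 141]
 [ 91  94 143 141 147 191 173 176 147 181 127 140 142 141 140]
 [ 91  94  90 140 140 124 161 191 133 127 141 141 143 140 141]
 [ 91  90 141 144 142 142 143 141 142 145 143 143 143 144 143]
 [ 90  94  93 143 143 144 144 143 142 143 142 141 141 140 141]]
155 -1 3776.0 (244, 42, 70, 75) [468.5 300.1] [53.4 53.7] 0.0 (array([469.1, 301.5]), array([50.4, 53.2]))
155 0 563.0 (265, 65, 27, 28) [468.1 301.1] [20.1 19.6] 0.0 (array([468. , 301.1]), array([19.8, 20.3]))
165 -1 389
[... 484 characters left out ...]
ay([468.2, 301.1]), array([36.2, 55.1]))
172 7 599.5 (264, 65, 29, 28) [468.1 301.1] [21.6 19.6] 0.0 (array([468., 301.]), array([20. , 21.5]))
172 -1 383.5 (265, 42, 47, 27) [477.5 320.7] [ 8.7 38.5] 65.7 (array([477.4, 320.2]), array([ 8.2, 40.3]))
[458.3 324.9] [494.  310.2] ang -22.4
[458.3 322.9] [493.3 308.1] ang -22.9
[440.9 291.4] [480.7 275.6] ang -21.6
[445.6 292.8] [475.9 279.4] ang -23.9
[439.4 295.8] [450.  320.8] ang 67.1
[478.6 247.2] [514.4 247.2] ang 0.0
[485.4 278.6] [492.1 295.8] ang 68.8
[437.  267.1] [444.5 249.6] ang -66.6
[453.4 244. ] [476.2 244. ] ang 0.0
[465.8 321.5] [494.  309.5] ang -23.0
[439.6 300.2] [447.6 278.6] ang -69.6
[444.8 293.6] [469.6 282.4] ang -24.2
```

Run:
```python
from h import *
import pickle
D=pickle.load(open("d0.pkl","rb"));s,q=D["scene"],D["side"]
for n,a,b in(("muff1",(133,174),(296,368)),("muff2",(103,165),(310,412)),("box",(168,148),(210,375))):
    o1,r1=ray(s,*a);o2,r2=ray(q,*b)
    k=np.linalg.lstsq(np.c_[r1,-r2],o2-o1,rcond=None)[0];print(n,np.round(o1+k[0]*r1),np.round(o2+k[1]*r2))
```

```text
muff1 [413. 398.  37.] [412. 398.  37.]
muff2 [371. 493.  48.] [369. 494.  47.]
box [582. 441.  26.] [576. 442.  23.]
```

Emit:
{"method": "servo_tool", "body": {
  "increments": [
    [-0.1, 9.6, -3, 0, 0, 67, 1],
    [-0.1, 9.6, -5, 0, 0, 67, 1],
    [-0.1, 9.6, -5, 0, 0, 67, 1],
    [-0.1, 9.6, -5, 0, 0, 67, 1],
    [-0.1, 9.6, -5, 0, 0, 67, 1],
    [-0.1, 9.6, -5, 0, 0, 67, 1],
    [-0.1, 9.6, -5, 0, 0, 67, 1],
    [-0.1, 9.6, -5, 0, 0, 67, 1],
    [-0.1, 9.6, -5, 0, 0, 67, 1],
    [-0.1, 9.6, -6, 0, 0, 67, 1],
    [-0.1, 9.6, -8, 0, 0, 67, 1],
    [-0.1, 9.6, -10, 0, 0, 67, 1],
    [-0.1, 9.6, -12, 0, 0, 67, 1],
    [-0.1, 9.6, -13.2, 0, 0, 67, 1],
    [-0.1, 9.6, -13.8, 0, 0, 67, 1],
    [-0.1, 9.6, -13.9, 0, 0, 67, 1],
    [-0.1, 9.6, -13.9, 0, 0, 67, 0],
    [-0.1, 9.6, -13.9, 0, 0, 67, -1],
    [-0.1, 9.6, -13.9, 0, 0, 67, -1],
    [-0.1, 9.6, -13.9, 0, 0, 67, -1]
  ]
}}

```text
t: 20.42
ee_pos: [468.5, 302.4, 27.4]
orientation: [0.626, 3.077, 0.002]
ft_force: [0.6, -1.1, 0.1]
width: 64.6
grasp_force: 0.0
```

Emit:
{"method": "servo_tool", "body": {
  "increments": [
    [0, 0, 0, 0, 0, 0, -1],
    [0, 0, 0, 0, 0, 0, -1],
    [0, 0, 0, 0, 0, 0, -1],
    [0, 0, 0, 0, 0, 0, -1],
    [0, 0, 0, 0, 0, 0, -1],
    [0, 0, 0, 0, 0, 0, -1],
    [0, 0, 0, 0, 0, 0, -1]
  ]
}}

```text
t: 21.0
ee_pos: [467.5, 301.6, 26.5]
orientation: [-0.626, -3.078, 0.002]
ft_force: [-1.7, -4.9, 5.2]
width: 35.6
grasp_force: 30.0
```

Emit:
{"method": "servo_tool", "body": {
  "increments": [
    [0, 0, 1, 0, 0, 0, -1],
    [0, 0, 2, 0, 0, 0, -1],
    [0, 0, 5, 0, 0, 0, -1],
    [0, 0, 9, 0, 0, 0, -1],
    [0, 0, 13, 0, 0, 0, -1],
    [11.5, -36, 17.5, 0, 0, -17.7, -1],
    [11.5, -36, 17.5, 0, 0, -17.7, -1],
    [11.5, -36, 17.5, 0, 0, -17.7, -1],
    [11.5, -36, 17.5, 0, 0, -17.7, -1],
    [11.5, -36, 17.5, 0, 0, -17.7, -1],
    [11.5, -36, 17.5, 0, 0, -17.7, -1],
    [11.5, -36, 17.5, 0, 0, -17.7, -1],
    [11.5, -36, 17.5, 0, 0, -17.7, -1],
    [11.5, -36, 17.5, 0, 0, -17.7, -1],
    [11.5, -36, 17.5, 0, 0, -17.7, -1],
    [11.5, -36, 17.5, 0, 0, -17.7, -1],
    [11.5, -36, 17.5, 0, 0, -17.7, -1],
    [11.5, -36, 17.5, 0, 0, -17.7, -1]
  ]
}}

```text
t: 22.5
ee_pos: [582.2, -56.6, 201.3]
orientation: [-1.091, -2.945, -0.0]
ft_force: [0.7, 1.2, -3.3]
width: 36.0
grasp_force: 30.0
```

Run:
```python
from h import *
import pickle
d=grab("wrist");o=ctrl.get_obs();pickle.dump((d,o),open("d8.pkl","wb"));t=o["ee_pos"];print(t,o["orientation"])
g=cv2.cvtColor(d["image"],cv2.COLOR_RGB2GRAY)
p=proj(d,(519,-3,94)).astype(int);print("nose px",p)
print(g[p[1]-32:p[1]+33:4,p[0]-36:p[0]+37:4])
zt=t[2]+18.5;p2=proj(d,(t[0],t[1],zt)).astype(int);print("cap px",p2)
for th in (80,110,130):
    cs,h=cont((g<th).astype(np.uint8),p2[0]-50,p2[1]-60,p2[0]+50,p2[1]+40)
    for i,c in enumerate(cs):
        if cv2.contourArea(c)>400: print("hole",th,h[0][i][3],cv2.contourArea(c),cv2.boundingRect(c),circ(d,c,zt))
x0,y0=p[0]-30,p[1]-30
G=cv2.resize(g[y0:y0+60,x0:x0+60],None,fx=4,fy=4,interpolation=cv2.INTER_CUBIC)
L=cv2.HoughLinesP(cv2.Canny(G,40,100),1,np.pi/360,30,minLineLength=45,maxLineGap=8)
f=lambda u,v:onz(d,x0+(u-1.5)/4,y0+(v-1.5)/4,94)
n=np.array([np.cos(np.radians(49.3)),np.sin(np.radians(49.3))])
for a,b,c,q in (L[:,0] if L is not None else []):
    A=f(a,b);B=f(c,q);print(np.round(A[:2],1),np.round(B[:2],1),"ang",np.round(np.degrees(np.arctan2(*(B-A)[1::-1])),1),"perp",np.round(((A+B)/2)[:2]@n,1))
for th in (60,75,90,105):
    cs,h=cont((g<th).astype(np.uint8),p[0]-50,p[1]-50,p[0]+50,p[1]+50)
    for i,c in enumerate(cs):
        if 250<cv2.contourArea(c)<4000: print("nose",th,h[0][i][3],cv2.contourArea(c),circ(d,c,89))
```

```text
[582.23792037 -56.37842106 201.2672458 ] [-1.08973401e+00 -2.94539934e+00 -1.25769055e-04]
nose px [276  96]
[[194 187  58  35  33  33  33  35  31  57  31  52  51  54  52  52  55 179
  204]
 [205  80  48  54  31  29 120 145 143 144 149 145 170  51  53  51  55  58
  202]
 [152  44  33  34  64 139 144 124 111  99 105 120 151 213  86  50  50  54
  142]
 [ 43  37  34  44 144 139  98  58  87 118 118 105  95 190 213  91  53  53
   55]
 [ 33  31  35 133 185 109  67 117 145 144 120 123 116  89 206 197  53  52
   50]
 [ 33  32  59 146 113  56 114 124 147 148 146 118 125 118 150 216 134  52
   54]
 [ 31  33 117 142  79 103 183 122 146 148 148 120 125 132  90 211 182  51
   47]
 [ 35  32 133 133  75 111 142 166 147 150 143 116 124 143 104 130 201  52
   52]
 [ 31  33 131 130  74 109 142 128 146 144 143 118 126 144 110 124 154  52
   54]
 [ 36  31 125 133  77 105 134 128 214 143 144 119 124 139 100 130 138  51
   47]
 [ 36  34  97 142  82  68 109 127 147 186 147 137 124 111 101 141 116  50
   51]
 [ 32  31  40 142 123  67 100 101 141 187 188 132 106 104 111 146  62  29
   51]
 [ 35  32  33 117 1
[... 952 characters left out ...]
-54.5]), array([52.4, 56.7]))
hole 130 1 1367.5 (242, 225, 73, 31) (array([566.6, -45.4]), array([12.9, 31.2]))
[508.1 -23.2] [499.6 -15.5] ang 137.9 perp 313.9
[532.3  12.7] [525.9  17.9] ang 140.6 perp 356.6
[519.   13.3] [530.3  12.6] ang -3.9 perp 352.0
nose 60 11 3100.0 (array([518.7,  -3.3]), array([46.3, 46.9]))
nose 75 11 3057.5 (array([518.7,  -3.2]), array([46. , 46.6]))
nose 90 17 3014.5 (array([518.7,  -3.2]), array([45.7, 46.2]))
nose 105 -1 515.5 (array([518.8, -43. ]), array([18.1, 36. ]))
nose 105 -1 1609.0 (array([518.5,  -3.3]), array([33.5, 33.7]))
nose 105 12 950.0 (array([517.4,  -3.4]), array([22.3, 32.3]))
nose 105 22 2954.0 (array([518.7,  -3.1]), array([45.3, 45.7]))
```

Run:
```python
from h import *
import pickle
d,o=pickle.load(open("d8.pkl","rb"))
g=cv2.cvtColor(d["image"],cv2.COLOR_RGB2GRAY)
p=proj(d,(519,-3,94)).astype(int);print(p)
for a,b in((-14,-9),(-9,-4),(-4,1),(1,6),(6,11),(11,15)): print(a,np.median(g[p[1]+a:p[1]+b,p[0]-24:p[0]+27],axis=0).astype(int))
n=np.array([np.cos(np.radians(49.3)),np.sin(np.radians(49.3))]);t=o["ee_pos"]
a=onz(d,p[0]-24,p[1],94);b=onz(d,p[0]+26,p[1],94);print("perp at cols -24,+26",a[:2]@n,b[:2]@n,"tcp perp",t[:2]@n,"hole",np.array([583.25,-56])@n)
print("rotvec yaw",np.degrees(R.from_rotvec(o["orientation"]).as_matrix()[:2,1]@[0,1]),np.degrees(np.arctan2(*R.from_rotvec(o["orientation"]).as_matrix()[1::-1,1])))
```

```text
[276  96]
-14 [146 144 139 124 113  96  72  61  80  96 130 131 114 117 122 132 117  99
 115 139 146 146 145 147 146 148 146 146 147 148 148 136 121 114  98  98
 123 136 125 121 118 104  94 113 150 183 207 215 215 213 197]
-9 [139 128 111  98  78  71  65  88 111 114 117 128 180 205 208 182 122 101
 115 140 147 147 147 147 146 147 148 148 148 145 144 142 130 114 102  96
 125 144 143 142 137 122 107  96  92  92 106 167 205 214 213]
-4 [130 113  98  79  74  66  76  98 110 111 119 133 141 142 143 143 129 101
 115 139 146 146 147 147 149 144 143 143 144 143 143 134 121 114 101  96
 126 143 143 143 143 136 121 114 110  98  91 104 126 139 148]
1 [133 115 100  80  76  69  63  90 105 110 112 126 141 141 141 143 128 118
 164 188 191 149 147 144 142 143 142 143 144 145 144 134 119 115 103  97
 123 143 143 143 142 131 114 110 100  93  98 111 128 140 144]
6 [142 136 122 107  82  77  67  64  68  93 104 109 109 118 134 141 127 102
 108 131 147 188 210 209 186 145 145 144 146 146 145 144 133 114 104  97
 122 143 139 125 111 110 107 106 102  98 115 130 141 145 145]
11 [142 142 142 135 124 109  89  76  70  63  67  80  95 102 100 103 105 102
 108 130 141 143 144 144 167 202 212 213 190 148 144 143 133 115 104  99
 107 109 106 106 106 104 100 105 116 131 140 145 146 140 126]
perp at cols -24,+26 317.67785927433755 354.9227370452153 tcp perp 336.9340016973263 hole 337.8808712070077
rotvec yaw 43.498641650594514 49.39324256345703
```

Emit:
{"method": "servo_tool", "body": {
  "increments": [
    [-6.4, 5.4, 0, 0, 0, 0, -1],
    [-6.4, 5.4, -3, 0, 0, 0, -1],
    [-6.4, 5.4, -6, 0, 0, 0, -1],
    [-6.4, 5.4, -7.4, 0, 0, 0, -1],
    [-6.4, 5.4, -7.7, 0, 0, 0, -1],
    [-6.4, 5.4, -7.7, 0, 0, 0, -1],
    [-6.4, 5.4, -7.7, 0, 0, 0, -1]
  ]
}}

```text
t: 23.13
ee_pos: [519.8, -3.4, 125.2]
orientation: [1.091, 2.945, 0.001]
ft_force: [0.6, 0.2, -2.6]
width: 35.8
grasp_force: 30.0
```

Emit:
{"method": "servo_tool", "body": {
  "increments": [
    [-0.1, 0.1, -0.2, 0, 0, 0, -1],
    [-0.1, 0.1, -0.4, 0, 0, 0, -1],
    [-0.1, 0.1, -0.6, 0, 0, 0, -1],
    [-0.1, 0.1, -0.75, 0, 0, 0, -1],
    [-0.1, 0.1, -0.9, 0, 0, 0, -1],
    [-0.1, 0.1, -1.0, 0, 0, 0, -1],
    [-0.1, 0.1, -1.0, 0, 0, 0, -1]
  ]
}}

```text
t: 23.72
ee_pos: [517.9, -3.1, 114.2]
orientation: [-1.093, -2.945, 0.0]
ft_force: [-0.1, 0.0, -3.3]
width: 36.0
grasp_force: 30.0
```

Emit:
{"method": "servo_tool", "body": {
  "increments": [
    [0, 0, -0.12, 0, 0, 0, -1],
    [0, 0, -0.22, 0, 0, 0, -1],
    [0, 0, -0.3, 0, 0, 0, -1],
    [0, 0, -0.33, 0, 0, 0, -1],
    [0, 0, -0.33, 0, 0, 0, -1]
  ]
}}

```text
t: 24.13
ee_pos: [518.0, -3.0, 111.5]
orientation: [1.092, 2.945, -0.0]
ft_force: [-2.5, 0.7, 3.5]
width: 35.7
grasp_force: 30.0
```

Emit:
{"method": "servo_tool", "body": {
  "increments": [
    [0, 0, -0.02, 0, 0, 0, 0.0],
    [0, 0, -0.02, 0, 0, 0, 0.6],
    [0, 0, -0.02, 0, 0, 0, 0.6],
    [0, 0, -0.02, 0, 0, 0, 0.6],
    [0, 0, 2, 0, 0, 0, 0.6],
    [0, 0, 5, 0, 0, 0, 0.6],
    [0, 0, 9, 0, 0, 0, 0.6],
    [6.4, -5.4, 9, 0, 0, 0, 0.6],
    [6.4, -5.4, 9, 0, 0, 0, 0.6],
    [6.4, -5.4, 9, 0, 0, 0, 0.6],
    [6.4, -5.4, 9, 0, 0, 0, 0.6],
    [6.4, -5.4, 9, 0, 0, 0, 0.6]
  ]
}}

```text
t: 25.13
ee_pos: [581.1, -56.9, 200.5]
orientation: [-1.093, -2.944, 0.0]
ft_force: [-0.1, 0.4, 0.4]
width: 70.3
grasp_force: 0.0
```

Run:
```python
from h import *
import pickle
d=grab("wrist");o=ctrl.get_obs();print(np.round(o["ee_pos"],1),o["width"],np.round(o["ft_force"],1))
g=cv2.cvtColor(d["image"],cv2.COLOR_RGB2GRAY)
p=proj(d,(518.6,-3,130)).astype(int);print(p)
for th in (60,80,110):
    cs,h=cont((g<th).astype(np.uint8),p[0]-45,max(0,p[1]-45),p[0]+45,p[1]+45)
    for i,c in enumerate(cs):
        if cv2.contourArea(c)>200: print("hole",th,cv2.contourArea(c),circ(d,c,130))
# stack height: hole on boss top (z=130) in the scene and side views
for n in("scene","side"):
    e=grab(n);q=proj(e,(518.6,-3,130));print(n,np.round(q))
    x,y=q.astype(int);G=cv2.cvtColor(e["image"],cv2.COLOR_RGB2GRAY);cs,h=cont((G<100).astype(np.uint8),x-12,y-12,x+13,y+13)
    for c in cs:
        if cv2.contourArea(c)>8: print(cv2.contourArea(c),c.reshape(-1,2).mean(0))
    # old parts' places: change vs. start
    D=pickle.load(open("d0.pkl","rb"))[n]["image"];df=(cv2.absdiff(D,e["image"]).max(2)>45).astype(np.uint8)
    for lab,w in(("tin",(514,-342,36)),("caliper",(400,20,9)),("mallet",(690,75,55)),("workpiece",(520,120,39)),("spare",(468,300,15)),("orange",(400,-450,20))):
        u,v=proj(e,w).astype(int);print(lab,(u,v),df[max(0,v-8):v+9,u-8:u+9].mean().round(2),end="; ")
    print()
```

```text
[580.7 -56.5 200.4] 70.50745773333158 [-1.   0.3  0.7]
[277  95]
hole 60 228.5 (array([518.9,  -2.2]), array([10.7, 10.9]))
hole 80 542.5 (array([518.9,  -1.8]), array([16.8, 17.5]))
hole 110 626.5 (array([518.9,  -1.7]), array([17.6, 18.3]))
hole 110 731.0 (array([521.9,  -5.8]), array([46.1, 58.7]))
scene [248. 189.]
71.0 [250.30434783 196.76086957]
10.0 [248.         188.83333333]
28.5 [256.60869565 179.08695652]
tin (np.int64(344), np.int64(275)) 0.0; caliper (np.int64(213), np.int64(239)) 0.63; mallet (np.int64(270), np.int64(170)) 0.17; workpiece (np.int64(220), np.int64(195)) 0.0; spare (np.int64(168), np.int64(184)) 0.29; orange (np.int64(351), np.int64(332)) 0.0; 
side [285. 221.]
208.0 [285.53225806 224.77419355]
41.0 [286.         224.53846154]
tin (np.int64(305), np.int64(196)) 0.0; caliper (np.int64(324), np.int64(267)) 0.38; mallet (np.int64(218), np.int64(250)) 0.0; workpiece (np.int64(274), np.int64(273)) 0.29; spare (np.int64(278), np.int64(334)) 0.7; orange (np.int64(339), np.int64(190)) 0.0;
```

The cap's centre hole appears in the scene view at (248,189), which is where a boss top 130 mm up should project. The stack is therefore flush, and the gripper is clear of it.

```bash
python3 -c "
from workcell import ctrl
print(ctrl.close_job())"
```

```text
the job is handed in; nothing more can be done
None
```

The spindle is dressed in the order asked: cutter head, tall collar, guide ring, then the keyed cap with its tongue in the slot and flush on the ring; I handed it in at about 25 s of the 72 s allowed, with no verdict returned.

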